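Set the thickness stop of a slicing jig with a driver and a setting bar

ROBOT

A 6-joint arm with a two-finger parallel gripper is mounted at the origin on a cart in front of the work surface, level with it; the furniture and walls round the work are solid. World frame = base frame: x ahead of the robot, y to its left, z up, the work surface at z = 0. Lengths are in m, angles in rad, forces in N, time in s.
With the tool pointing down it reaches from about 0.275 to 0.825 m from the base axis. Payload 4.9 kg.
Tool frame: the origin (TCP) lies midway between the tips of the shut fingers; the grasp point (between the pads) lies 19 mm behind it (grip_point_offset is the distance from the TCP to the grasp point, in m); z points along the fingers, x is the direction in which the jaws open and shut, and the axes are right-handed (so a half turn about z gives the same grasp; the last joint's range is limited). The gripper opens to 85 mm and grips with 20 to 120 N. Pads are 22 mm wide; open, the fingers measure 114 mm over their backs; the gripper's body (76 mm by 85 mm) begins 54 mm behind the grasp point. The pads swing forward as they close: fully open they stand 13 mm farther back than shut.
Start: joints at [-1.423, 0.326, -0.193, 1.052, 0, 1.437], TCP at [0.153, -0.528, 0.231] pointing down, gripper open.
Joint ranges: [-2.65, 2.65], [-0.97, 1.79], [-1.3, 1.35], [-1.93, 2.1], [-1.47, 1.37], [-3.14, 3.14]. Speed limits (rad/s): [2.57, 2.57, 3.14, 3.14, 3.14, 3.14].

INTERFACE

Orientations are given as a rotation vector (axis times angle).
In Python, from cell import * gives the robot as it stands. Calls block until the motion is done:
- movep(position, orientation): joint-space move of the TCP to a pose.
- move_l(position, velocity=0.15, rot=None, until_force=None): straight line of the TCP; rot=None keeps the orientation; velocity is the mean speed in m/s. With until_force (N) it stops when the force on the tool has changed by that much, and returns True; else False.
- set_joints(angles): joint-space move.
- let_go() and grab(newtons=None): open the fingers fully, or close them until they stop; newtons is the grip in N (None keeps the last).
- sleep(seconds).
- ik(position, orientation): joint angles nearest the present ones, or None.
- get_state(): the state.
- grab_frame(name): name is "scene" or "top" or "wrist"; returns a dict with "img" (400x640x3 uint8, red, green, blue), "fx", "fy", "cx", "cy" (pixels), "cam_to_world" (4x4, takes a point from camera to world coordinates); the wrist camera has in their place "T_tool_cam" (4x4, takes a point from camera to tool coordinates, whose origin is the TCP and whose axes are the tool frame's). Camera axes: x right, y down, z forward; pixel columns grow to the right and rows downward; lengths in m; the calibration is good to about 2 mm. A picture is of the moment at which its call begins: read the wrist's pose just before it. There is no depth.
A pose or a line that the arm cannot do raises MotionError and nothing moves.
- sign_off(): hands the job in, once; it reports no verdict.
Trained networks look in the newest picture that a camera, given by its name, has taken for a name from the list of things; names that differ only in an ending like _2 or _b are one class to them, and where a whole thing is asked for, a point or a joint stands for the part that bears it (a point fixed in the world has none). Each returns a list of dicts, best first, with "score" (0 to 1); they miss things now and then, are a little off and sometimes report something else, mostly with a low value. They report only what shows in the picture. A call takes as long as a camera call. They do not tell look-alikes from the thing itself.
- spot_in(camera, name): "centre" ([column, row] in pixels, amid what is visible of it).
- silhouettes(camera, name): "mask" (400x640 bool, what is visible of it) and "centre" ([column, row] in pixels, amid what is visible of it).
- tip_of(camera, name): "centre" ([column, row] in pixels: a listed point, or the origin of a listed thing).
The state is a dict: "clock": time; "q": joint angles; "joint_velocities": joint speeds; "tau": joint torques, N m; "position": TCP position; "eef_rot": TCP orientation; "contact_force": force on the tool from outside, world axes, zero at the start; "wrist_torque": the same for the moment, N m; "finger_gap": opening from 0.0 (shut) to 1.0 (fully open).
Only numpy, scipy, OpenCV 4.12 (cv2) and the standard library are available. Lean on these libraries where they do the work, as an engineer would, in place of code of your own. Each camera call takes 0.05 s, during which the arm holds its last target. There are 200 camera calls.

TASK

Set the slicing jig's stop: take the driver from its stand, fit it into the stop screw and turn the screw down (clockwise from above) until the steel setting bar just drags beneath its foot, so that sliding the bar slowly takes a pull of about 10 newtons, and never squeeze the bar much harder than that. Feel the setting by slowly drawing the bar two centimetres or so along its channel by its upright tab. Finish with the bar still flat in the channel, dragging under the foot, the driver left standing in the screw head, and the jars and tin left alone.

Things in the scene. Friction and masses are not known exactly. Their poses are not given: they have to be found in the camera images.
- jig: Fixed aluminium slicing jig. Base 136 x 220 x 14 mm (x -56 to +80, y -110 to +110 mm), its top is the bed. A column 50 mm wide (y) at x +44 to +76 mm carries an arm 50 mm wide (y), x -22 to +76 mm, top 82 mm up; the upright stop screw passes through it at x = y = 0. Origin: on the work surface below the screw's axis; z up.
- bed_point (a point): Point on the jig's bed straight below the screw, 14 mm above the work surface, in the middle of a channel 43 mm wide that runs along the jig's y between two fences, each 8 mm thick and 12 mm above the bed.
- stop_screw: Steel stop screw with its foot. Turning it clockwise from above (yaw falling) lowers screw, head and foot 4 mm per rad, at most 3.1 rad from the start; the thread is stiff (0.1 N m) and stays where left. Origin: on the axis at the socket's mouth, 122 mm above the work surface at the start; z up; turns with the screw. Below the arm hangs a flat sprung foot, 28 mm in diameter, over the bar.
- screw_socket (a point): Mouth of the square socket in the screw's square head (34 x 34 x 24 mm): 15.5 mm wide, sides along the screw's x and y, 20 mm deep, 2 mm chamfer. How far the foot hangs down differs each time: at the start it is 1.5 to 6.5 mm above the bar. Once it touches, its force grows 5 N per mm of screw travel (20 N per rad).
- setting_bar: Loose steel bar 40 x 240 x 24 mm, about 0.3 kg, in the channel under the foot, 1.5 mm play at each fence, free to slide. Origin: centre of its underside; y along it. Friction about 0.6 at bed and foot: a slow pull (5 to 20 mm/s) takes 1.2 x the foot's force plus 1.8 N for its weight. A foot force of 4 to 12 N is right, 7 N best, over 25 N too much.
- bar_tab (a point): Middle of the bar's upright tab: 36 mm wide along the bar's x, 12 mm thick along its y, 45 mm high, standing on the bar; its top lies 22 mm above this point. The bar can be drawn 40 mm toward the tab before the foot nears its end. Free to be gripped from above across its 12 mm.
- driver: Loose driver, 142 mm long, 0.12 kg, standing upright, bit down, in its stand. Square steel bit 14 mm wide and 25 mm long, its last 8 mm tapering to 10 mm; steel shank 12 mm in diameter; round wooden handle 28 mm in diameter from 62 to 142 mm above the tip. Origin: centre of the bit's tip; z up along the handle; x and y square to the bit's sides.
- driver_grip (a point): Middle of the driver's handle, 102 mm above the bit's tip.
- driver_stand: Fixed wooden block 64 x 64 x 45 mm with a square hole 15.5 mm wide and 22 mm deep in its top, in which the driver stands. Origin: centre of its underside.
- salt_shaker: Bystander: salt shaker with metal top, 44 mm in diameter, 90 mm high. Origin: centre of its underside.
- spice_jar: Bystander: glass spice jar with white lid, 44 mm in diameter, 101 mm high. Origin: centre of its underside.
- tin: Bystander: low tin, 76 mm in diameter, 58 mm high. Origin: centre of its underside.
Things that resemble listed ones, but are neither listed nor needed, are in the scene too. Several things have the shape of the setting_bar; the one meant has the colours described above. What is shaped like the driver but purple is not meant.

How it is judged:
By the outcome, as a careful person would: the job done as asked, in the order asked, and still so for the second after the job is handed in, with the robot touching nothing.
It also fails if it takes over 72 s, if anything falls off the work surface, if the arm or the gripper's body presses on something with over 40 N, if the wrist force passes 120 N, or if a joint passes its speed limit or range.

## Working session

There is one attempt and no reset: what is moved stays moved. The work goes in short steps, each a Python script; the robot and the scene stay as the last script left them, time stands still between calls to the robot, and variables do not carry over. Pictures are saved under pics/ and viewed, on a budget of 10 in all, crops included, one or two more only if the job needs it, and the job is handed in when it is done.

```bash
ls; mkdir -p pics
python3 - <<'E'
from cell import *
import cv2,numpy as np
s=get_state();print(s['clock'],s['position'],s['eef_rot'],s['finger_gap'])
ims=[]
for c in ("scene","top"):
    f=grab_frame(c);ims.append(f['img']);print(c,f['fx'],f['fy'],f['cx'],f['cy'],np.round(f['cam_to_world'],4).tolist())
    for n in ("screw_socket","stop_screw","bar_tab","setting_bar","driver","driver_grip","driver_stand","bed_point","jig","salt_shaker","spice_jar","tin"):
        print(c,n,[(np.round(d['centre']).tolist(),round(d['score'],2)) for d in tip_of(c,n)[:4]])
f=grab_frame("wrist");print(f['T_tool_cam'],f['fx'])
for i,n in zip(ims,("scene","top")): cv2.imwrite(f"pics/{n}.png",i[:,:,::-1])
E
```

```text
pics
0.0 [ 0.15286097 -0.52773272  0.23051872] [-2.51045636e+00  1.88674770e+00  1.91948157e-03] 0.997583417501312
scene 412.1514197882485 412.1514197882485 323.5535920580565 197.2347680184501 [[-0.4873, -0.6752, 0.5538, -0.1018], [-0.8732, 0.3758, -0.3103, 0.484], [0.0014, -0.6347, -0.7727, 1.0514], [0.0, 0.0, 0.0, 1.0]]
scene screw_socket [([365.0, 178.0], 0.52)]
scene stop_screw [([364.0, 178.0], 0.66), ([265.0, 202.0], 0.6)]
scene bar_tab [([397.0, 168.0], 0.87), ([238.0, 328.0], 0.83), ([364.0, 179.0], 0.52)]
scene setting_bar [([373.0, 191.0], 0.79), ([250.0, 298.0], 0.72)]
scene driver [([308.0, 275.0], 0.78), ([287.0, 229.0], 0.76), ([304.0, 239.0], 0.58), ([364.0, 202.0], 0.18)]
scene driver_grip [([309.0, 260.0], 0.68), ([300.0, 222.0], 0.49), ([283.0, 209.0], 0.48)]
scene driver_stand [([302.0, 248.0], 0.8)]
scene bed_point [([362.0, 201.0], 0.58)]
scene jig [([363.0, 205.0], 0.68), ([321.0, 178.0], 0.51), ([263.0, 202.0], 0.32)]
scene salt_shaker [([361.0, 164.0], 0.51), ([301.0, 222.0], 0.39)]
scene spice_jar [([321.0, 178.0], 0.88)]
scene tin [([264.0, 199.0], 0.86)]
to
[... 422 characters left out ...]
97.0], 0.58)]
top driver [([299.0, 281.0], 0.67), ([282.0, 228.0], 0.53)]
top driver_grip [([296.0, 266.0], 0.71), ([294.0, 228.0], 0.69), ([274.0, 208.0], 0.66)]
top driver_stand [([299.0, 244.0], 0.84)]
top bed_point [([365.0, 199.0], 0.84)]
top jig [([364.0, 203.0], 0.62)]
top salt_shaker [([367.0, 153.0], 0.74)]
top spice_jar [([325.0, 169.0], 0.76), ([363.0, 204.0], 0.73)]
top tin [([263.0, 195.0], 0.57)]
[[ 9.99999642e-01 -5.75926327e-06 -8.46222874e-04 -1.21474586e-03]
 [ 2.54070154e-04  9.55887010e-01  2.93734506e-01 -7.57520744e-02]
 [ 8.07201758e-04 -2.93734616e-01  9.55886669e-01 -1.42849612e-01]
 [ 0.00000000e+00  0.00000000e+00  0.00000000e+00  1.00000000e+00]] 313.2461815014161
```

Run:
```python
import cv2
i=cv2.imread('pics/scene.png');cv2.imwrite('pics/s2.png',cv2.resize(i[120:360,190:470],None,fx=2.5,fy=2.5,interpolation=cv2.INTER_CUBIC))
i=cv2.imread('pics/top.png');cv2.imwrite('pics/t2.png',cv2.resize(i[120:360,170:450],None,fx=2.5,fy=2.5,interpolation=cv2.INTER_CUBIC))
```

```text
(no output)
```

View pics/s2.png

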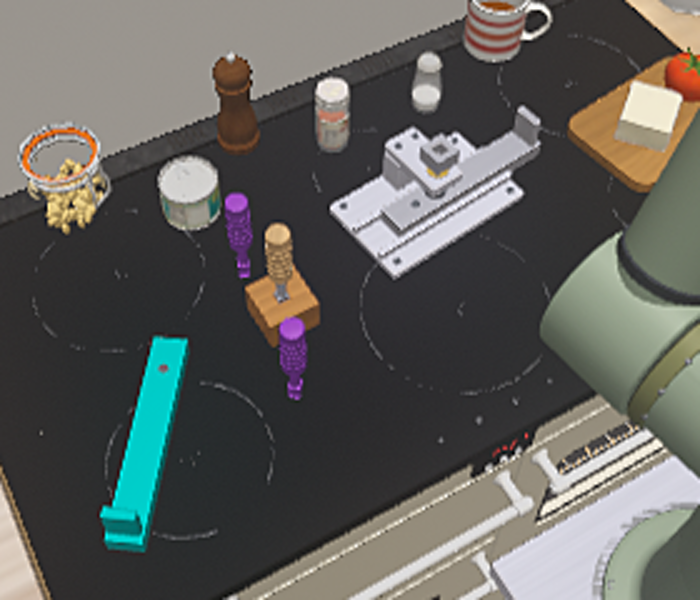

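View pics/t2.png

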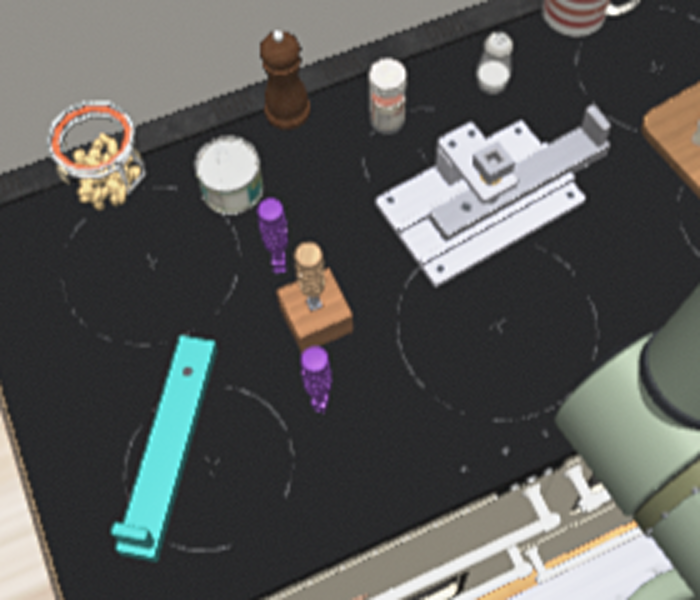

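The wooden driver is in its stand (scene 301,222; top 294,228). The screw socket is at scene (365,178), top (368,180), and the grey bar's tab at scene (397,168), top (407,170). The cyan bar and the purple drivers are decoys.

```bash
cat > h.py <<'E'
from cell import *
import cv2,numpy as np
from scipy.spatial.transform import Rotation as R
def fr(c):
    """picture plus camera-to-world"""
    s=get_state(); f=grab_frame(c)
    if c=='wrist':
        T=np.eye(4);T[:3,:3]=R.from_rotvec(s['eef_rot']).as_matrix();T[:3,3]=s['position'];f['cam_to_world']=T@f['T_tool_cam']
    return f
def ray(f,p):
    T=f['cam_to_world'];d=T[:3,:3]@[(p[0]-f['cx'])/f['fx'],(p[1]-f['cy'])/f['fy'],1];return T[:3,3],d/np.linalg.norm(d)
def tri(rs):
    A=[np.eye(3)-np.outer(d,d) for o,d in rs];x=np.linalg.solve(sum(A),sum(a@o for a,(o,d) in zip(A,rs)))
    return x,max(np.linalg.norm(a@(x-o)) for a,(o,d) in zip(A,rs))
def atz(f,p,z):
    o,d=ray(f,p);return o+d*(z-o[2])/d[2]
def proj(f,X):
    T=f['cam_to_world'];c=T[:3,:3].T@(np.asarray(X)-T[:3,3]);return np.array([f['fx']*c[0]/c[2]+f['cx'],f['fy']*c[1]/c[2]+f['cy']])
def down(a):
    """tool pointing down, jaw axis (tool x) at world angle a"""
    return R.from_matrix(np.array([[np.cos(a),np.sin(a),0],[np.sin(a),-np.cos(a),0],[0,0,-1]]).T.reshape(3,3).T).as_rotvec()
E
python3 - <<'E'
from h import *
print(R.from_rotvec(down(.3)).as_matrix().round(2))
F={c:fr(c) for c in('scene','top')}
def t(n,a,b):
    x,e=tri([ray(F['scene'],a),ray(F['top'],b)]);print(n,x.round(4),round(e,4))
t('grip',(301,222),(294.3,228)); t('socket',(365,178),(368,180)); t('tab',(397,168),(407,170)); t('bed',(362,201),(365,199))
t('stand',(302,248),(299,244)); t('bar',(373,191),(376,192));t('salt',(361,164),(367,153));t('spice',(321,178),(325,169))
def c2(n,p): return (p[0]/2.5+(190 if n=='scene' else 170),p[1]/2.5+120)
# jig base corners z=.014
for p in((436,283),(584,196),(377,200)): print('jigcorner',atz(F['top'],c2('top',p),.014).round(4))
for p in((278,292),(298,338),(353,316),(330,273)): print('stand corner',atz(F['top'],c2('top',p),.045).round(4))
E
```

```text
[[ 0.96  0.3  -0.  ]
 [ 0.3  -0.96  0.  ]
 [ 0.   -0.   -1.  ]]
grip [0.5147 0.2092 0.1245] 0.0008
socket [ 0.5776 -0.0439  0.109 ] 0.0011
tab [ 0.5725 -0.1678  0.0937] 0.0048
bed [ 0.5865 -0.0502 -0.0174] 0.0016
stand [ 0.5631  0.1882 -0.093 ] 0.0031
bar [ 0.5614 -0.0688  0.0497] 0.0007
salt [ 0.7481 -0.1459 -0.0333] 0.0025
spice [ 0.7405  0.0188 -0.0157] 0.0032
jigcorner [0.4919 0.0664 0.014 ]
jigcorner [ 0.5239 -0.1488  0.014 ]
jigcorner [0.622  0.0835 0.014 ]
stand corner [0.5419 0.2418 0.045 ]
stand corner [0.4807 0.2422 0.045 ]
stand corner [0.4801 0.1763 0.045 ]
stand corner [0.5398 0.1789 0.045 ]
```

Run:
```python
from h import *
a=-np.pi/2+.144
V={}
for k,p in enumerate([(.59,-.11,.29),(.565,-.035,.27)]):
    movep(p,down(a));f=fr('wrist');cv2.imwrite(f'pics/w{k}.png',f['img'][:,:,::-1])
    np.save(f'w{k}.npy',f,allow_pickle=True)
    for n in ('screw_socket','stop_screw','bar_tab','bed_point'):
        V[k,n]=tip_of('wrist',n)[:3]; print(k,n,[(np.round(d['centre'],1).tolist(),round(d['score'],2),atz(f,d['centre'],{'screw_socket':.122,'stop_screw':.122,'bar_tab':.061,'bed_point':.014}[n]).round(4)) for d in V[k,n]])
    V[k]=f
for n in('screw_socket','bar_tab'):
    try: x,e=tri([ray(V[k],V[k,n][0]['centre']) for k in(0,1)]);print(n,x,e)
    except Exception as e: print(e)
s=get_state();print(s['clock'],s['q'])
```

```text
0 screw_socket [([234.2, 190.2], 0.43, array([ 0.5645, -0.0304,  0.122 ])), ([81.9, 179.3], 0.38, array([0.5539, 0.1244, 0.122 ])), ([256.9, 164.6], 0.18, array([ 0.5945, -0.0512,  0.122 ]))]
0 stop_screw [([237.7, 189.5], 0.71, array([ 0.5657, -0.0339,  0.122 ]))]
0 bar_tab [([376.9, 175.0], 0.69, array([ 0.5887, -0.1875,  0.061 ]))]
0 bed_point [([257.3, 169.8], 0.69, array([ 0.5631, -0.0358,  0.014 ]))]
1 screw_socket [([315.6, 184.8], 0.66, array([ 0.5622, -0.035 ,  0.122 ])), ([292.5, 10.2], 0.23, array([0.7063, 0.0055, 0.122 ]))]
1 stop_screw [([312.6, 182.3], 0.84, array([ 0.5643, -0.0318,  0.122 ]))]
1 bar_tab [([450.5, 168.9], 0.85, array([ 0.5871, -0.1878,  0.061 ]))]
1 bed_point []
screw_socket [ 0.5678297  -0.03401839  0.13736875] 0.001525537957531252
bar_tab [ 0.58774049 -0.18791733  0.06011535] 0.000817819912356592
4.55 [-1.93639430e-01  3.35006751e-01 -7.93062144e-02  1.15570751e+00
 -1.32924035e-04  2.80529322e+00]
```

View pics/w1.png

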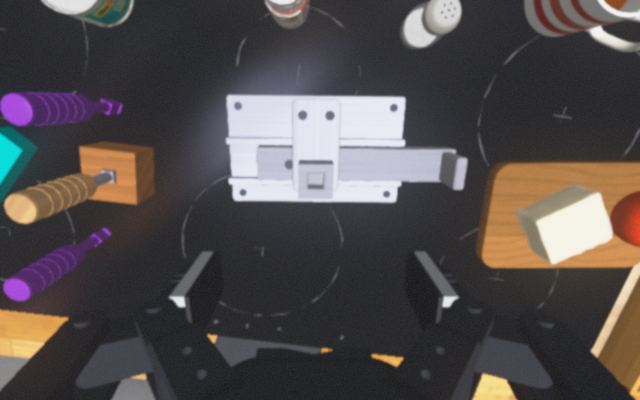

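View pics/w0.png

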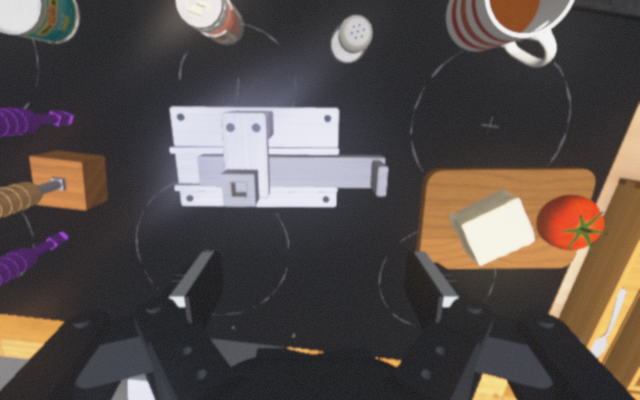

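The socket shows at about (316,181) in w1 and (238,188) in w0, with the head nearly square to the jig. The tab is free at (455,169). Next I look closely at the driver.

Run:
```python
from h import *
V={};fs=[]
for k,p in enumerate([(.513,.235,.30),(.513,.185,.30)]):
    movep(p,down(np.pi/2));f=fr('wrist');fs.append(f);cv2.imwrite(f'pics/d{k}.png',f['img'][:,:,::-1])
    for n in ('driver_grip','driver_stand','driver'):
        V[k,n]=tip_of('wrist',n)[:4]; print(k,n,[(np.round(d['centre'],1).tolist(),round(d['score'],2),atz(f,d['centre'],{'driver_grip':.125,'driver_stand':0,'driver':.023}[n]).round(4)) for d in V[k,n]])
for a in V[0,'driver_grip']:
  for b in V[1,'driver_grip']:
    x,e=tri([ray(fs[0],a['centre']),ray(fs[1],b['centre'])])
    if e<.004: print(a['centre'],b['centre'],x.round(4),e)
s=get_state();print(s['clock'],s['q'])
cv2.imwrite('pics/d.png',np.hstack([f['img'][:,120:520,::-1] for f in fs]))
```

```text
0 driver_grip [([326.5, 77.8], 0.98, array([0.4185, 0.2489, 0.125 ])), ([300.2, 239.6], 0.95, array([0.5866, 0.2216, 0.125 ])), ([285.0, 184.5], 0.69, array([0.5234, 0.2065, 0.125 ]))]
0 driver_stand [([294.2, 161.6], 0.96, array([0.5229, 0.2089, 0.    ]))]
0 driver [([295.8, 162.1], 0.69, array([0.5192, 0.2125, 0.023 ])), ([319.1, 80.3], 0.68, array([0.415 , 0.2436, 0.023 ])), ([303.2, 209.8], 0.59, array([0.5879, 0.2218, 0.023 ]))]
1 driver_grip [([336.6, 179.6], 0.98, array([0.5183, 0.2098, 0.125 ])), ([374.6, 72.4], 0.65, array([0.4139, 0.2438, 0.125 ])), ([343.9, 237.5], 0.55, array([0.5843, 0.2192, 0.125 ])), ([111.7, 221.9], 0.44, array([ 0.565 , -0.0342,  0.125 ]))]
1 driver_stand [([331.4, 159.9], 0.92, array([0.5207, 0.2114, 0.    ]))]
1 driver [([333.6, 163.7], 0.96, array([0.5217, 0.2131, 0.023 ])), ([356.4, 77.6], 0.66, array([0.412, 0.24 , 0.023]))]
[326.5, 77.8] [374.6, 72.4] [0.4139 0.2499 0.0931] 0.002550515109497283
[300.2, 239.6] [343.9, 237.5] [0.5925 0.2209 0.1099] 0.0010790430883894841
[300.2, 239.6] [111.7, 221.9] [0.4053 0.2394 0.5198] 0.00243765541273566
[285.0, 184.5] [336.6, 179.6] [0.5152 0.2084 0.147 ] 0.0023008438106983404
7.4083 [ 2.11644486e-01  2.82434596e-01 -7.72266686e-02  1.21100916e+00
  2.31120226e-04  2.10893383e-01]
```

View pics/d.png

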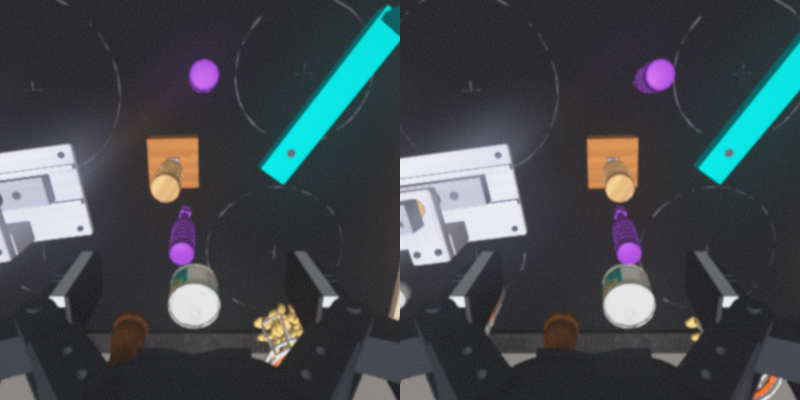

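Run:
```python
from h import *
P=[.5185,.2095]
movep([*P,.26],down(np.pi/2)); move_l([*P,.111],.15)
grab(60); s=get_state();print(s['clock'],s['finger_gap'],s['contact_force'].round(1) if hasattr(s['contact_force'],'round') else s['contact_force'])
move_l([*P,.26],.15);s=get_state();print(s['finger_gap'],s['contact_force'],s['position'])
movep([.5645,-.034,.26],down(.144+np.pi/2)); move_l([.5645,-.034,.23],.1)
f=fr('wrist');np.save('g0.npy',f,allow_pickle=True)
for n in('driver','screw_socket','stop_screw','driver_grip'): print(n,[(np.round(d['centre'],1).tolist(),round(d['score'],2)) for d in tip_of('wrist',n)[:3]])
print('pred socket',proj(f,[.5645,-.034,.122]),'tip',proj(f,[.5645,-.034,.142]))
s=get_state();print(s['clock'],s['q'])
cv2.imwrite('pics/g0.png',cv2.resize(f['img'][80:330,220:470,::-1],None,fx=2.4,fy=2.4,interpolation=cv2.INTER_CUBIC))
```

```text
9.425 0.31556619337835096 [-0.7 -0.2  3.2]
0.311838571385272 [-0.64031902 -1.46623169 -1.80447798] [0.51779585 0.20936131 0.25885607]
driver [([507.0, 216.0], 0.94), ([577.2, 68.9], 0.72), ([157.7, 173.4], 0.18)]
screw_socket [([308.1, 195.5], 0.62)]
stop_screw [([308.3, 194.6], 0.95)]
driver_grip [([313.4, 268.2], 0.81), ([574.4, 256.3], 0.65)]
pred socket [310.32526205 193.2363226 ] tip [310.1130407  200.58945395]
12.2417 [-1.90456264e-01  3.55112668e-01 -1.52159443e-01  1.06222439e+00
  4.01325808e-05 -3.34629046e-01]
```

View pics/g0.png

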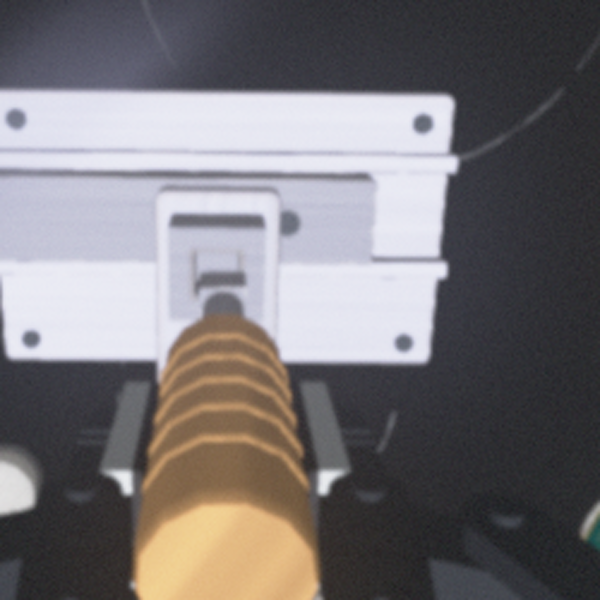

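Run:
```python
from h import *
f=np.load('g0.npy',allow_pickle=True).item()
im=cv2.resize(f['img'][150:230,260:360,::-1],None,fx=8,fy=8,interpolation=cv2.INTER_CUBIC)
raw=im[:,:400].copy()
rz=lambda a:np.array([[np.cos(a),-np.sin(a)],[np.sin(a),np.cos(a)]])
sq=np.array([(-1,-1),(1,-1),(1,1),(-1,1)])
T=lambda X:((proj(f,X)-[260,150]+.5)*8).astype(int)
print(get_state()['position'])
c=np.array([.5645,-.034])
for h,z,col in((7.75,.122,(0,0,255)),(17,.122,(0,160,255)),(5,.142,(0,255,0)),(7,.150,(255,255,0)),(7,.167,(255,0,0))):
    pts=[T([*(c+rz(.144)@(s*h/1000)),z]) for s in sq];cv2.polylines(im,[np.array(pts)],True,col,1)
i0=cv2.resize(f['img'][160:220,280:340,::-1],None,fx=8,fy=8,interpolation=cv2.INTER_CUBIC)
cv2.imwrite('pics/g0z.png',np.hstack([im[60:540,150:550],i0[:,40:440]]))
```

```text
[ 0.5649679  -0.03395411  0.23070996]
```

View pics/g0z.png

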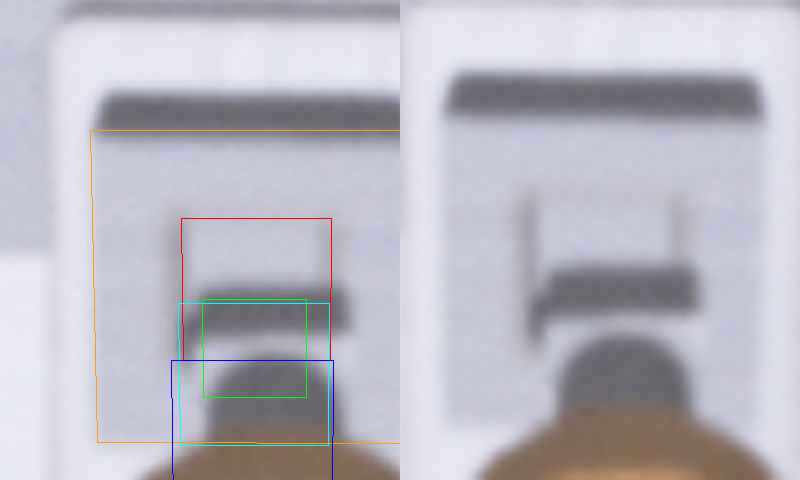

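The socket matches my prediction. The bit hangs about 2.7 mm toward the robot and 1.6 mm to +y of the socket, so I correct for that and insert.

Run:
```python
from h import *
P=[.5672,-.0356]
s=get_state();print(s['contact_force'])
move_l([*P,.228],.05)
print(move_l([*P,.194],.03,until_force=12))
s=get_state();print(s['clock'],s['position'],s['contact_force'],s['wrist_torque'],s['finger_gap'])
f=fr('wrist')
cv2.imwrite('pics/i0.png',cv2.resize(f['img'][120:280,220:420,::-1],None,fx=4,fy=4,interpolation=cv2.INTER_CUBIC)[:600])
```

```text
[ 0.53358522 -0.01487637 -0.86301793]
False
13.775 [ 0.56726862 -0.03550287  0.19414939] [ 0.18604377  0.14775367 -1.23311556] [0.09915415 0.03532623 0.03110522] 0.3137645420457007
```

View pics/i0.png

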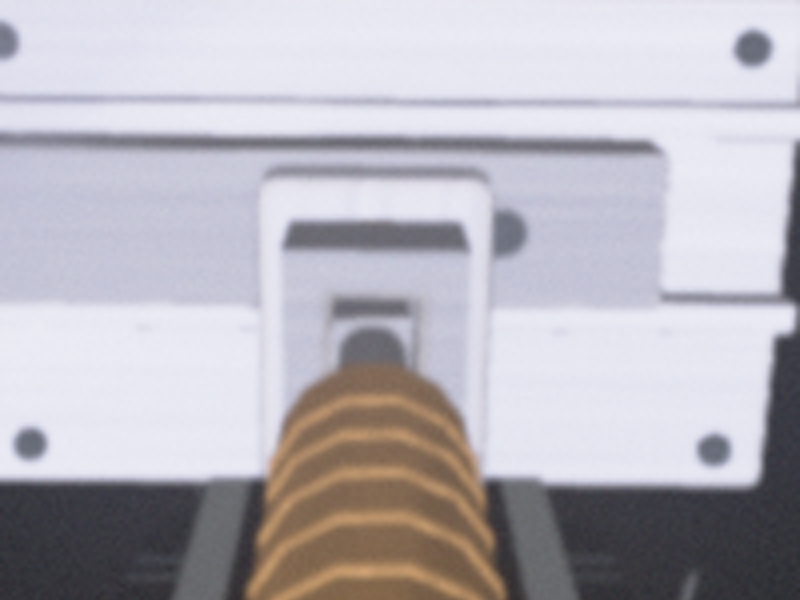

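The bit is cleanly inside the socket with no force. I start turning in small steps, following the screw down and watching the forces.

```bash
cat >> h.py <<'E'
def turn(n,d,off,log=True):
    """n clockwise steps of d rad about the driver axis, at tool offset off from the TCP; follows the thread down, yields to side force"""
    s=get_state();p=np.array(s['position']);M=R.from_rotvec(s['eef_rot']).as_matrix();a=np.arctan2(M[1,0],M[0,0])
    rot=lambda a:np.array([[np.cos(a),np.sin(a)],[np.sin(a),-np.cos(a)]])
    ax=p[:2]+rot(a)@off; z=p[2]
    for i in range(n):
        a-=d;z-=.004*d
        movep([*(ax-rot(a)@off),z],down(a)); s=get_state();F=np.array(s['contact_force'])
        if log: print(i,round(s['clock'],2),'a',round(a,3),'F',F.round(1),'M',np.round(s['wrist_torque'],2),'q6',round(s['q'][5],2))
        if np.linalg.norm(F[:2])>15 or abs(F[2])>25: print('STOP');break
    return a
E
python3 - <<'E'
from h import *
turn(5,.12,np.array([0,-.0025]))
E
```

```text
0 14.07 a 1.595 F [-0.7  1.3 -0.4] M [ 0.4  -0.02 -0.04] q6 -0.22
1 14.32 a 1.475 F [-0.8  1.8  1.1] M [0.67 0.02 0.02] q6 -0.1
2 14.57 a 1.355 F [-0.   2.1  0.7] M [ 0.76  0.   -0.01] q6 0.02
3 14.82 a 1.235 F [0.5 3.3 1.9] M [ 0.83 -0.08  0.02] q6 0.14
4 15.07 a 1.115 F [1.1 3.1 2.1] M [ 0.9  -0.22  0.03] q6 0.26
```

Run:
```python
from h import *
f=fr('wrist')
cv2.imwrite('pics/i1.png',cv2.resize(f['img'][120:270,220:420,::-1],None,fx=4,fy=4,interpolation=cv2.INTER_CUBIC))
```

```text
(no output)
```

View pics/i1.png

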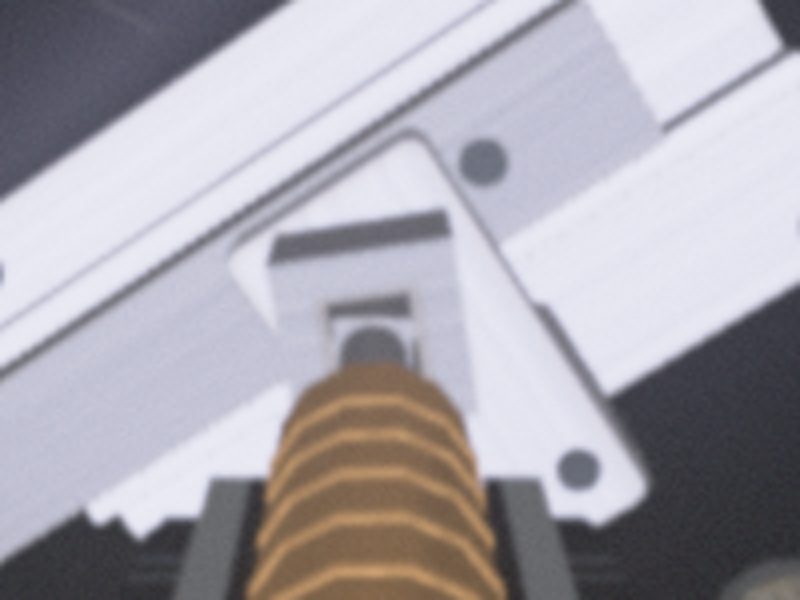

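The screw follows, lagging about 0.13 rad, so it has turned about 0.47 rad. I turn a little more, release, and feel the bar.

```bash
cat >> h.py <<'E'
import json
YAW=.142; D=np.array([np.sin(YAW),-np.cos(YAW),0])   # pull direction
def release():
    """leave the driver standing; remember the grip pose"""
    s=get_state();p=list(map(float,s['position']));M=R.from_rotvec(s['eef_rot']).as_matrix()
    json.dump([p,float(np.arctan2(M[1,0],M[0,0]))],open('grip.json','w'))
    let_go();move_l([p[0],p[1],.272],.2)
def regrip():
    p,a=json.load(open('grip.json'))
    movep([p[0],p[1],.272],down(a));move_l(p,.15);grab(60)
def pull(tab,dist,seg=.003,back=0):
    """grip the tab at xy, draw the bar, return the along-pull force at each segment"""
    o=down(YAW+np.pi/2);p=np.array([*tab,.048])
    movep([p[0],p[1],.14],o);F0=np.array(get_state()['contact_force']);move_l(p,.12)
    b=np.array(get_state()['contact_force']);grab(30)
    s=get_state();p=np.array(s['position']);print('gap',round(s['finger_gap'],3),'F0',F0.round(1),'b',b.round(1),'gripped',np.round(s['contact_force'],1))
    fs=[]
    for sgn,L in((1,dist),(-1,back)):
        n=int(round(L/seg))
        for i in range(n):
            p=p+sgn*D*seg;move_l(p,.01 if sgn>0 else .015);F=np.array(get_state()['contact_force']);fs.append(-(F-b)@D);print(sgn,round(fs[-1],2),'Fz',round(F[2]-b[2],1))
    let_go();q=get_state()['position'];move_l([q[0],q[1],.14],.2);print('clock',get_state()['clock'],'tab',q)
    return fs,q[:2]
E
python3 - <<'E'
from h import *
turn(2,.125,np.array([0,-.0025]))
release();print(get_state()['clock'])
pull([.5877,-.188],.012)
f=fr('wrist');cv2.imwrite('pics/p0.png',f['img'][:,:,::-1])
E
```

```text
0 15.38 a 0.995 F [0.3 2.7 0.3] M [ 0.88 -0.26  0.  ] q6 0.38
1 15.62 a 0.87 F [1.6 3.9 1.7] M [ 0.85 -0.42 -0.01] q6 0.5
16.7917
gap 0.137 F0 [0.2 0.  0.1] b [ 0.3 -0.4  0.5] gripped [ 1.4 -1.8  1.8]
1 5.98 Fz 2.9
1 8.21 Fz 3.7
1 8.63 Fz 3.6
1 9.29 Fz 4.3
clock 22.5417 tab [ 0.58981504 -0.20041304  0.04832542]
```

The bar is already dragging: about 8.6 N, part of it because the hand presses down with about 4 N. Correcting for that gives a foot force of about 4 N. I turn slightly more and feel again with that pressure nulled.

```bash
sed -i "s/fs.append(-(F-b)@D)/p[2]+=np.clip((F[2]-b[2])*.00008,-.0005,.0005);fs.append(-(F-b)@D)/" h.py
python3 - <<'E'
from h import *
regrip();s=get_state();print(s['clock'],s['finger_gap'],s['contact_force'],s['wrist_torque'])
turn(2,.06,np.array([0,-.0025]))
f=fr('wrist');cv2.imwrite('pics/i2.png',cv2.resize(f['img'][120:270,220:420,::-1],None,fx=4,fy=4,interpolation=cv2.INTER_CUBIC))
release()
pull([.5895,-.2002],.021)
E
```

```text
24.8667 0.31344445086376405 [-1.38422037  0.62252473  4.40710812] [-0.14405862  0.24117144 -0.02912335]
0 25.12 a 0.815 F [-1.  -0.7  3.1] M [-0.09  0.25  0.04] q6 0.56
1 25.37 a 0.755 F [-1.6 -0.3  4.3] M [-0.1   0.29  0.02] q6 0.62
gap 0.134 F0 [ 0.9 -0.  -0.2] b [0.4 0.1 0.2] gripped [-2.2  5.4  5.2]
1 6.87 Fz 4.1
1 6.78 Fz 1.9
1 4.87 Fz 0.5
1 4.37 Fz 0.7
1 3.34 Fz -2.3
1 0.16 Fz -3.2
1 0.87 Fz -3.0
clock 33.6167 tab [ 0.59243723 -0.21994807  0.04834178]
```

View pics/i2.png

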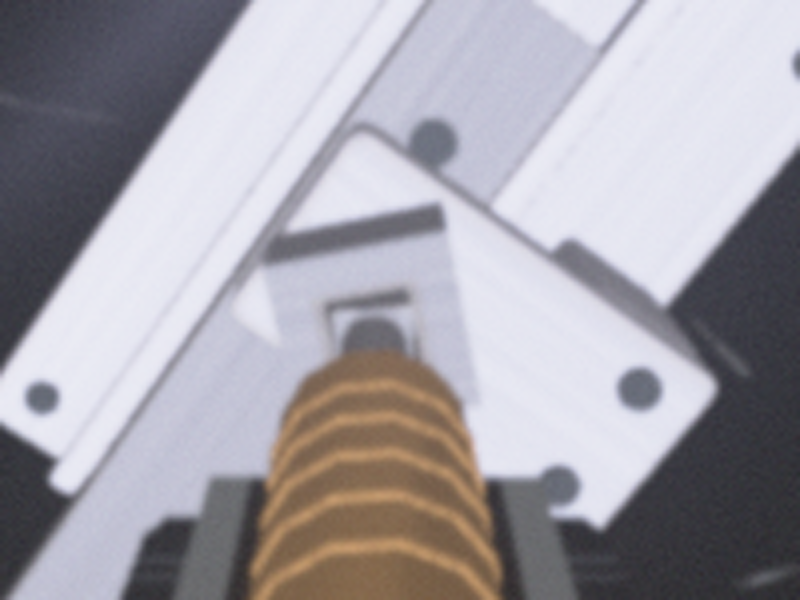

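Those readings are skewed by vertical load: as the hand lifted the bar, the pull fell to nothing. I measure again, pushing and pulling with the vertical force kept near zero.

```bash
cat >> h.py <<'E'
def feel(tab,plan,z=.048):
    """grip the tab and stroke it through plan=[(signed length, speed)...], holding vertical force near zero"""
    o=down(YAW+np.pi/2);p=np.array([*tab,z])
    movep([p[0],p[1],.12],o);move_l(p,.12);b=np.array(get_state()['contact_force']);grab(25);out=[]
    for L,v in plan:
        F=np.array(get_state()['contact_force'])-b
        p=p+D*L;p[2]+=np.clip(F[2]*.00004,-.0002,.0002)
        move_l(p,v);s=get_state();F=np.array(s['contact_force'])-b
        out.append(-F@D);print(L,'pull',round(out[-1],2),'side',round(F@[D[1],-D[0],0],1),'Fz',round(F[2],1))
    let_go();q=get_state()['position'];move_l([q[0],q[1],.12],.2);print('clock',get_state()['clock'],'tab',q[:2])
    return out
E
python3 - <<'E'
from h import *
feel([.5924,-.2199],[(-.005,.015)]*4+[(.005,.012)]*3)
E
```

```text
-0.005 pull -3.32 side 0.7 Fz 1.6
-0.005 pull -3.4 side 0.9 Fz 2.7
-0.005 pull -3.07 side 0.1 Fz 1.8
-0.005 pull -2.56 side 0.5 Fz 1.2
0.005 pull 9.89 side -0.7 Fz 3.5
0.005 pull 12.67 side -0.4 Fz 5.0
0.005 pull 13.5 side -1.0 Fz 3.5
clock 40.125 tab [ 0.59166757 -0.21509118]
```

```bash
cat >> h.py <<'E'
def probe(tab,plan,z=.0482):
    """plan=[(signed length, speed, force threshold)]: in-motion brackets on the drag"""
    o=down(YAW+np.pi/2);p=np.array([*tab,z])
    movep([p[0],p[1],.12],o);move_l(p,.12);b=np.array(get_state()['contact_force']);grab(25)
    for L,v,T in plan:
        s=get_state();F1=np.array(s['contact_force'])-b;x1=np.array(s['position'])@D
        p=np.array([*(s['position']),])+D*L;p[2]=z
        r=move_l(p,v,until_force=T);s=get_state();F=np.array(s['contact_force'])-b;x=np.array(s['position'])@D
        print(L,T,r,'from',round(-F1@D,1),'Fz',round(F1[2],1),'to',round(-F@D,1),'Fz',round(F[2],1),'moved',round((x-x1)*1000,1),'t',round(s['clock'],2))
    let_go();q=get_state()['position'];move_l([q[0],q[1],.12],.2);print('clock',get_state()['clock'],'tab',q[:2])
E
python3 - <<'E'
from h import *
probe([.5917,-.2151],[(-.008,.012,8),(-.008,.012,4),(.008,.012,10),(.008,.012,4)])
E
```

```text
-0.008 8 True from 6.5 Fz 6.5 to -0.5 Fz 4.9 moved -0.3 t 42.23
-0.008 4 True from -0.5 Fz 4.9 to -0.1 Fz 3.1 moved -0.1 t 42.52
0.008 10 True from -0.1 Fz 3.1 to 0.4 Fz 5.6 moved 0.2 t 42.93
0.008 4 True from 0.4 Fz 5.6 to 0.3 Fz 3.3 moved 0.0 t 43.24
clock 44.4583 tab [ 0.59148669 -0.2119859 ]
```

Static readings relax after each stop and gripping adds load. For a cleaner measure I push and draw the tab with one open finger, starting from zero load, and use force thresholds while moving.

```bash
cat >> h.py <<'E'
def hook(tab,plans):
    """plans=[(side,[(len,speed,T)...])]: one open finger bears on the tab; side -1 pushes toward the jig, +1 draws away"""
    o=down(YAW+np.pi/2);t=np.array([*tab,.036])
    for side,plan in plans:
        p=t+side*D*.030
        if side==plans[0][0]: movep([p[0],p[1],.12],o)
        move_l(p,.12);b=np.array(get_state()['contact_force'])
        for L,v,T in plan:
            s=get_state();F1=np.array(s['contact_force'])-b;x1=np.array(s['position'])
            r=move_l([*(x1+side*D*L)[:2],.036],v,until_force=T);s=get_state();F=np.array(s['contact_force'])-b
            print(side,T,r,'from',round(-side*F1@D,1),'to',round(-side*F@D,1),'Fz',round(F[2],1),'moved',round(float((np.array(s['position'])-x1)@D)*1000,1),'t',round(s['clock'],2))
        x=np.array(s['position']);t=x-side*D*.036;t[2]=.036
    q=x-side*D*.01;move_l(q,.1);move_l([q[0],q[1],.13],.2);print('tab',t,'clock',get_state()['clock'])
E
python3 - <<'E'
from h import *
hook([.5915,-.2120],[(-1,[(.014,.015,5),(.008,.012,8),(.006,.012,12)]),(1,[(.016,.015,5),(.006,.012,8),(.006,.012,12)])])
E
```

```text
-1 5 False from 0.0 to 3.9 Fz 1.1 moved -13.6 t 46.61
-1 8 False from 3.9 to 5.0 Fz 3.3 moved -8.0 t 47.39
-1 12 False from 5.0 to 5.2 Fz 3.3 moved -5.9 t 48.04
1 5 True from 0.0 to -0.1 Fz 0.0 moved 9.7 t 49.48
1 8 False from -0.1 to 2.1 Fz -1.2 moved 6.0 t 50.2
1 12 False from 2.1 to 0.3 Fz -0.5 moved 6.4 t 50.85
tab [ 0.59103109 -0.20678504  0.036     ] clock 51.7167
```

One-finger results: the bar slides below about 5 N, so the foot carries only about 0–2 N and the gripped readings were inflated by clamping. I turn about 0.3 rad further and check the same way.

Run:
```python
from h import *
regrip();turn(2,.175,np.array([0,-.0025]))
f=fr('wrist');cv2.imwrite('pics/i3.png',cv2.resize(f['img'][120:270,220:420,::-1],None,fx=4,fy=4,interpolation=cv2.INTER_CUBIC))
release()
hook([.5910,-.2068],[(1,[(.010,.02,5),(.005,.012,8),(.006,.012,13),(.006,.012,25)])])
```

```text
0 54.4 a 0.582 F [-0.8 -1.2  2.7] M [-0.1   0.24 -0.01] q6 0.79
1 54.69 a 0.407 F [-1.  -1.1  3.7] M [-0.2   0.38  0.01] q6 0.96
1 5 True from 0.0 to -0.6 Fz -1.1 moved 5.8 t 58.58
1 8 True from -0.6 to -0.1 Fz -0.8 moved -0.2 t 58.92
1 13 False from -0.1 to 7.7 Fz -3.5 moved 2.4 t 59.62
1 25 False from 7.7 to 8.1 Fz -3.6 moved 2.0 t 60.01
tab [ 0.5888806  -0.21142402  0.036     ] clock 60.925
```

View pics/i3.png

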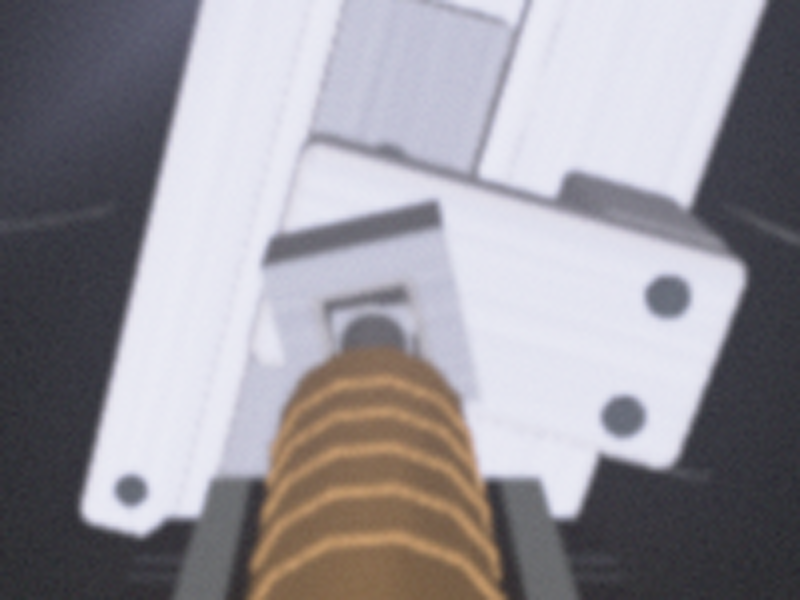

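Run:
```python
from h import *
s=get_state();print(s['clock'],s['position'],np.round(s['contact_force'],1),s['q'])
f=fr('top');cv2.imwrite('pics/t3.png',cv2.resize(f['img'][120:270,280:480,::-1],None,fx=4,fy=4,interpolation=cv2.INTER_CUBIC))
for n in('driver_grip','bar_tab'): print(n,[(np.round(d['centre']).tolist(),round(d['score'],2)) for d in tip_of('top',n)[:4]])
```

```text
60.925 [ 0.59226604 -0.2374171   0.12949169] [-0.4  0.8 -1.1] [-0.49949166  0.56900257 -0.07915474  0.92936552  0.00550817 -0.64260077]
driver_grip [([370.0, 169.0], 0.81), ([277.0, 209.0], 0.81), ([295.0, 269.0], 0.53)]
bar_tab [([224.0, 331.0], 0.77)]
```

View pics/t3.png

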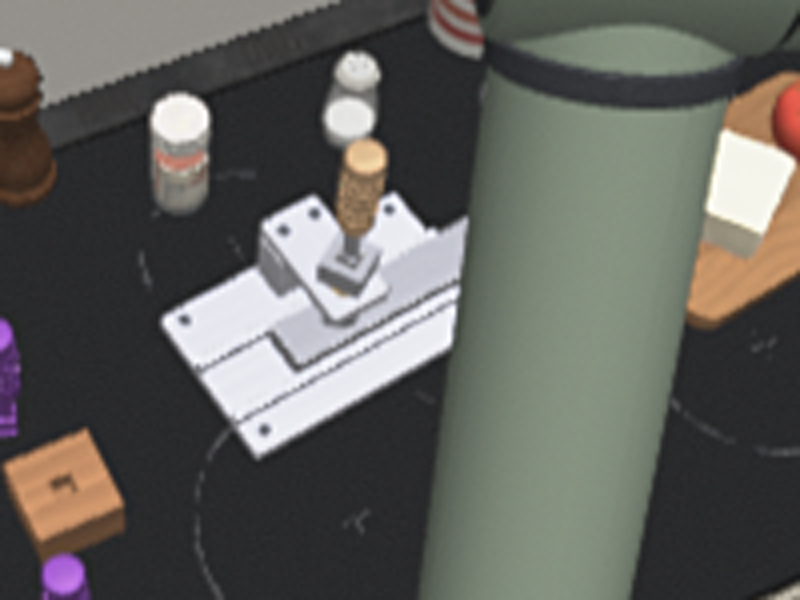

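The driver stands in the screw. On the drawing side the outer finger may have reached the cutting board, so I do one last quick check by pushing on the clear side.

Run:
```python
from h import *
hook([.5907,-.2112],[(-1,[(.012,.02,7),(.007,.014,13)])])
```

```text
-1 7 True from 0.0 to 0.5 Fz 0.5 moved -7.7 t 62.73
-1 13 False from 0.5 to 8.5 Fz -2.1 moved -3.9 t 63.38
tab [ 0.59135723 -0.20603936  0.036     ] clock 64.275
```

The push side agrees: over 7 N at first contact, under 13.5 N while moving, and 8.5 N at the end with Fz −2.1 N. That puts the foot force at about 6.6 N.

```bash
python3 -c "
from cell import *
sign_off();print(get_state()['clock'])"
```

```text
the job is handed in; nothing more can be done
the job is handed in; nothing more can be done
```

The stop is set and the job is handed in, with the robot clock at about 64 s of the 72 s allowed. I put the driver in the screw, turned it down about 1 rad in three stages, and left it standing in the screw head. The bar lies in the channel under the foot, about 2 cm from where it started.

- **Last drag checks:** drawing the bar by its tab ended at about 8 N, and pushing it back at 8.5 N. Both were with the hand lifting the bar slightly. Correcting for that gives a foot force of about 6.6–7 N, or a pull of about 10 N. Sliding never tripped the 13 N thresholds.
- **Misleading readings:** with the tab gripped, the force ran anywhere from 0 to 13.5 N, because clamping loaded the bar and the force relaxed after each stop. I dropped those readings and used one open finger against the tab, starting from zero load.
- **Weak point of the drawing check:** the hand drifted sideways about 2–3 mm and moved only about 4 of the 12 mm commanded. The outer finger may have touched the board or the cheese. The bar was drawn about 2 cm earlier, but at this final setting I only drew it a few millimetres. The push check on the clear side agreed with it.
- **Bystanders:** I never worked near the jars or the tin. The last picture showed the salt shaker and spice jar still standing; the tin was outside it. The robot's arm hid the tab end of the bar in that picture, so I did not see that end lying flat.

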